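# Gauge the portioning rings of the sandwich filling dispenser

## Task

First test the blue portioning rings with the orange-handled plug gauge from its stand: lower it all the way into the ring whose hole lets it pass, until its collar rests on the ring, and leave it standing there, that ring staying where it is on the counter. Then put the other ring, whose hole is too small for the gauge, into the black reject tray.

Things in the scene. Friction and masses are not known exactly. Their poses are not given: they have to be found in the camera images.
- gauge_mid (a point): Loose plug gauge, 0.2 kg, hanging upright by its collar in a fixed grey stand (80 x 80 x 45 mm high). From below: steel plug 34 mm long, 26 thick, lowest 14 tapering to a 12 mm nose; steel collar 48 mm wide, 6 thick; round orange handle 22 mm thick, 60 long. Point: on the axis at mid-handle, 30 mm above the collar's top, 36 above its underside, 70 above the nose. z up along the handle.
- wide_mid (a point): Blue plastic ring that the gauge passes: round, 56 mm outside diameter, 40 mm high, 36 mm hole straight through; loose on the counter, about 0.25 kg. Point: its centre, 20 mm above the counter; z up along the hole. With the gauge fully in, the collar rests on the ring's top and mid-handle is 56 mm above this point.
- narrow_mid (a point): Blue plastic ring that the gauge cannot pass: same outside (56 mm diameter, 40 mm high), but only an 18 mm hole; loose on the counter, about 0.25 kg. This point is its centre, 20 mm above the counter; z along the hole, up.
- tray: Black reject tray, fixed, 170 x 170 mm and 35 mm high outside, open at the top, walls and floor about 4 mm thick. Origin at the centre of its underside on the counter, x and y along its sides.
Not all that is in view belongs to the job. What is shaped like the part that bears narrow_mid but red or yellow is not meant.

How it is judged (in metres and radians):
On the way, in this order (a step that is already met when the one before it is completed fails the run):
1. the gauge is fully in the ring with the wide hole, its collar resting on the ring, while that ring stands where it was (horizontal distance between gauge_mid and wide_mid below 0.012 m and z of gauge_mid in the frame of wide_mid between 0.045 and 0.063 m and angle between each of gauge_mid, wide_mid's own z axis and vertical below 0.17 rad and distance of wide_mid from where it was at the start of the episode below 0.06 m), for 0.2 s.
2. the ring with the small hole is in the black tray (x of narrow_mid in the frame of tray between -0.07 and 0.07 m and y of narrow_mid in the frame of tray between -0.07 and 0.07 m and height (world z) of narrow_mid below 0.05 m), for 0.2 s.
At the end, for the whole second after the job is handed in: Gauge in the wide-holed ring: axes within 12 mm, handle middle 45 to 63 mm above the ring's centre, within 10 degrees of upright. That ring upright within 10 degrees, moved under 60 mm. Small-holed ring in the tray: centre within 70 mm of its centre along each side, below 50 mm (all of step 1 and all of step 2); the robot touches nothing.
It also fails if it takes over 64 s, if anything falls off the work surface, if the arm or the gripper's body presses on something with over 40 N, if the wrist force passes 120 N, or if a joint passes its speed limit or range.

## Robot

A 6-joint arm with a two-finger parallel gripper is mounted at the origin on the work surface. World frame = base frame: x ahead of the robot, y to its left, z up, the work surface at z = 0. Lengths are in mm, angles in rad, forces in N, time in s.
With the tool pointing down it reaches from about 275 to 875 mm from the base axis. Payload 12.5 kg.
Tool frame: the origin (TCP) lies between the finger pads; the fingertips stand ahead of it and the grasp point (between the pads) lies 3 mm ahead of it (bot.tcp_to_tips is the x of the fingertips in the tool frame, in mm); x points along the fingers, y is the direction in which the jaws open and shut, and the axes are right-handed (so a half turn about x gives the same grasp; the last joint's range is limited). The gripper opens to 85 mm and grips with 20 to 120 N. Pads are 22 mm wide; open, the fingers measure 114 mm over their backs; the gripper's body (76 mm by 85 mm) begins 54 mm behind the grasp point. The pads swing forward as they close: fully open they stand 13 mm farther back than shut.
Start: joints at [-1.327, 0.351, 1.652, -0, 1.139, -0.085], TCP at [177.618, -520.516, 253.29] pointing down, gripper open.
Joint ranges: [-2.75, 2.75], [-0.79, 2.1], [0.01, 2.65], [-1.57, 4.71], [0.07, 3.14], [-2.87, 2.87]. Speed limits (rad/s): [2.22, 2.22, 2.79, 3.14, 3.14, 3.14].

## Interface

Orientations are given as a unit quaternion [w, x, y, z].
In Python, from station import monitor, capture, bot gives the robot as it stands.
- The arm moves only by the shell command python3 -m inch 'ROWS'. ROWS is JSON, one flat list of numbers, 7 for each row, row after row: the shift along the tool's x, y, z in cm, then the turn, a rotation vector about the tool's x, y, z in degrees, then the closure in counts, from 0 (fully open) to 255 (shut). In form: [tx, ty, tz, rx, ry, rz, jaw, tx, ty, tz, rx, ry, rz, jaw, ...]. A call has 1 to 10 rows; each row shifts and turns the commanded pose from where the row before left it, along the tool's axes as they then stand; what a row does not reach is not made up. A row lasts 1/12 s, in which the tool goes at most 41.7 mm and 7.16 degrees, less where a joint would pass 70% of its speed; a pose out of reach is approached as far as the arm can. A call with a gripper value outside its range is refused whole. The fingers move at their own pace and stop on an object; the grip force is fixed at half the most. Time passes only in rows, so rows that do not move let the fingers close. It gives the time, the measured TCP pose, the force and the opening at its end, in the units of the state.
- monitor.read_state(): the state, without advancing time (a new reading comes with each control period).
- capture(name): name is "scene" or "top" or "wrist"; returns a dict with "image" (400x640x3 uint8, blue, green, red), "range_z" (400x640 float32, mm along the optical axis (not along the pixel's ray), 0 where there is no reading), "intrinsics" (3x3 intrinsics, pixels), "xyz" and "rotation" of the camera in the world. Camera axes: x right, y down, z forward; pixel columns grow to the right and rows downward; lengths in mm; the calibration is good to about 2 mm. A picture is of the moment at which its call begins.
- bot.finish_job(): hands the job in, once; it reports no verdict.
The state is a dict: "time_s": time; "joints": joint angles; "qd": joint speeds; "joint_efforts": joint torques, N m; "tool_pos": TCP position; "eef_rot": TCP orientation; "force": force on the tool from outside, world axes, zero at the start; "moment": the same for the moment, N m; "gripper_width": opening from 0.0 (shut) to 1.0 (fully open).
Only numpy, scipy, OpenCV 4.12 (cv2) and the standard library are available. Lean on these libraries where they do the work, as an engineer would, in place of code of your own. Each camera call takes 0.05 s, during which the arm holds its last target.

## Working session

There is one attempt and no reset: what is moved stays moved. The work goes in short steps, Python scripts to look and compute and a shell command to move; the robot and the scene stay as the last step left them, time stands still between calls to the robot, and variables do not carry over. Pictures are saved under pics/ and viewed, and the job is handed in when it is done.

```bash
ls; mkdir -p pics; cat > h.py <<'E'
import numpy as np, cv2
from station import monitor, capture, bot
def grab(n):
    c=capture(n); np.savez('last_'+n+'.npz',**c); return c
def load(n): return np.load('last_'+n+'.npz')
def pt(c,u,v,z=None):
    K=np.array(c['intrinsics']);R=np.array(c['rotation'])
    if R.size==4:
        from scipy.spatial.transform import Rotation as S
        R=S.from_quat(R.ravel()[[1,2,3,0]]).as_matrix()
    p=np.array(c['xyz']).ravel()
    d=R@np.linalg.inv(K)@np.array([u,v,1.])
    if z is None: return p+d*c['range_z'][int(round(v)),int(round(u))]
    return p+d*(z-p[2])/d[2]
E
python3 - <<'E'
from h import *
s=monitor.read_state()
for k in s: print(k,np.round(s[k],3))
print(bot.tcp_to_tips)
for n in ['scene','top','wrist']:
    c=grab(n); cv2.imwrite(f'pics/{n}0.png',c['image']); print(n,c['xyz'],np.round(c['rotation'],3).tolist(),np.array(c['intrinsics']).tolist())
E
```

```text
pics
time_s 0.0
joints [-1.327  0.351  1.652 -0.     1.139 -0.085]
qd [-0.    -0.001 -0.001  0.    -0.002  0.001]
joint_efforts [-1.000e-03 -5.061e+01 -2.914e+01 -0.000e+00  4.000e-03  0.000e+00]
tool_pos [ 177.563 -520.234  252.746]
eef_rot [-0.115 -0.698 -0.116  0.698]
force [-0.918  0.912  0.324]
moment [-0.065  0.002  0.013]
gripper_width 0.999
22.0
scene [1017.86783588  625.23574025  745.04911555] [-0.149, 0.296, 0.857, -0.395] [[432.7859107512119, 0.0, 317.62557660020246], [0.0, 432.7859107512119, 199.74771975048162], [0.0, 0.0, 1.0]]
top [ 441.27515283  -24.05331225 1037.51726063] [-0.04, 0.712, -0.701, 0.028] [[406.9781611027689, 0.0, 321.7380894769771], [0.0, 406.9781611027689, 199.5454238811633], [0.0, 0.0, 1.0]]
wrist [ 255.20782619 -494.54993204  373.80825945] [0.131, 0.802, -0.575, -0.094] [[356.08073407314623, 0.0, 317.27549700298295], [0.0, 356.08073407314623, 201.2609419717834], [0.0, 0.0, 1.0]]
```

View pics/top0.png

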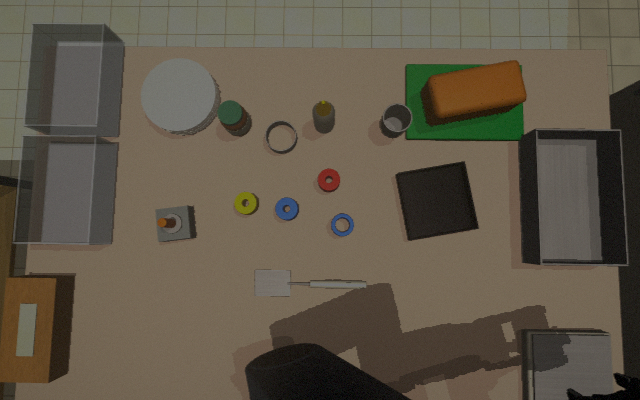

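View pics/scene0.png

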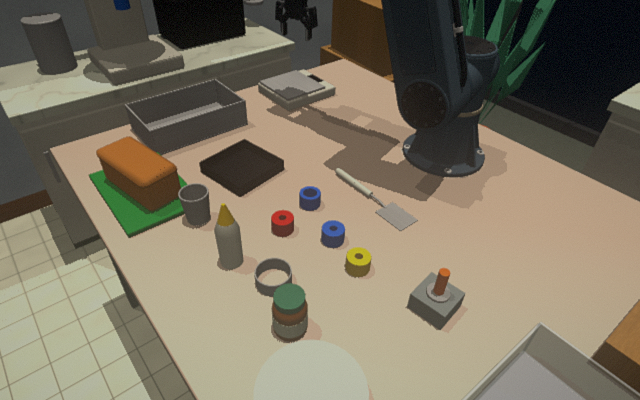

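View pics/wrist0.png

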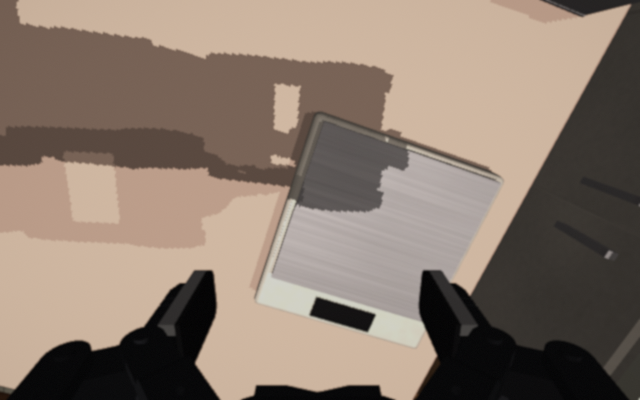

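The top view shows these:
- Blue ring with a small hole at (287,209): narrow.
- Blue ring with a large hole at (342,225): wide.
- Lookalikes: red ring (329,180), yellow ring (246,203) and a grey hoop (281,137).
- Gauge in its stand, about (175,224).
- Flat black tray at (437,201). The larger grey-walled bin at (572,196) is not it.

Next I'll measure them and check a close crop.

```bash
python3 - <<'E'
from h import *
c=load('top'); im=c['image']; hsv=cv2.cvtColor(im,cv2.COLOR_BGR2HSV)
cv2.imwrite('pics/crop0.png',cv2.resize(im[150:260,140:500],None,fx=2.2,fy=2.2,interpolation=cv2.INTER_CUBIC))
def blobs(m,amin,c,z):
    n,l,st,ce=cv2.connectedComponentsWithStats(m.astype(np.uint8))
    for i in range(1,n):
        if st[i,4]>amin:
            mm=(l==i).astype(np.uint8); ct=max(cv2.findContours(mm,0,1)[0],key=cv2.contourArea)
            (u,v),(a,b),ang=cv2.minAreaRect(ct); e=cv2.minEnclosingCircle(ct)
            print(st[i],'ctr',(round(u,1),round(v,1)),round(a,1),round(b,1),round(ang,1),'circ',np.round(e[0],1),round(e[1],1),np.round(pt(c,u,v,z),1),'depthz',[round(float(pt(c,x,y)[2]),1) for x,y in [(u,v),(u+8,v),(u-8,v)]])
H,S,V=cv2.split(hsv)
print('blue top');blobs((H>95)&(H<125)&(S>110)&(V>50),60,c,40)
print('orange');blobs((H>3)&(H<14)&(S>150)&(V>60),30,c,100)
roi=np.zeros_like(V);roi[150:250,385:485]=1
print('tray');blobs((V<60)&(roi>0),300,c,35)
# stand/gauge by depth heights
us,vs=np.meshgrid(np.arange(140,210),np.arange(195,255))
P=np.array([pt(c,u,v) for u,v in zip(us.ravel(),vs.ravel())])
for lo,hi in [(40,48),(48,56),(80,130)]:
    s=(P[:,2]>lo)&(P[:,2]<hi); q=P[s]; print(lo,hi,s.sum(),np.round(q.mean(0),1),np.round(q.min(0),1),np.round(q.max(0),1))
    
c=load('scene');H,S,V=cv2.split(cv2.cvtColor(c['image'],cv2.COLOR_BGR2HSV))
print('scene blue');blobs((H>95)&(H<125)&(S>110)&(V>50),60,c,20)
print('orange');blobs((H>3)&(H<14)&(S>150)&(V>60),30,c,81)
E
```

```text
blue top
[276 198  22  22 331] ctr (286.3, 208.3) 20.5 21.2 45.0 circ [286.5 208.4] 11.0 [514.9  80.8  40. ] depthz [-2.4, 39.4, 37.6]
[332 214  22  22 205] ctr (342.5, 224.5) 21.0 21.0 90.0 circ [342.1 224.5] 11.0 [477.1 -58.   40. ] depthz [-3.2, 40.3, 38.1]
orange
tray
[ 396  162   82   79 4864] ctr (436.5, 200.6) 69.1 72.0 79.7 circ [436.5 201. ] 48.7 [ 539.7 -288.9   35. ] depthz [4.2, 2.5, 5.1]
40 48 735 [473.2 356.5  44.2] [429.7 315.7  40.3] [516.5 404.   48. ]
48 56 183 [474.6 354.8  50.4] [429.8 318.2  48. ] [511.1 388.6  55.6]
80 130 112 [473.4 356.2 103.9] [463.  347.9  80.2] [484.  370.1 114.4]
scene blue
[114   0  15  10 127] ctr (121.0, 4.5) 9.0 14.0 90.0 circ [121.    3.5] 7.8 [  287.1 -1970.     20. ] depthz [231.7, 224.1, 208.0]
[300 187  20  13 117] ctr (309.5, 193.0) 12.0 19.0 90.0 circ [309.5 192.5] 9.8 [466.3 -72.3  20. ] depthz [20.3, 39.1, 40.7]
[322 221  23  16 250] ctr (333.0, 228.5) 15.0 22.0 90.0 circ [333.  228.5] 11.1 [504.4  69.1  20. ] depthz [26.3, 36.7, 37.6]
orange
[439 268  11   9  75] ctr (444.0, 272.0) 8.0 10.0 90.0 circ [444.  272.5] 5.3 [451.8 347.3  81. ] depthz [108.4, -0.9, 1.1]
```

View pics/crop0.png

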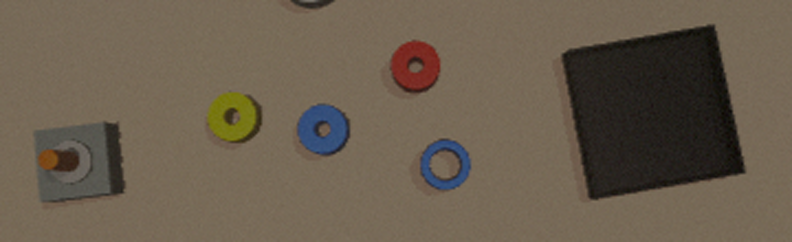

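Crop confirms: small-hole blue ring (narrow), thin-walled blue ring (wide), gauge and black tray. Sizes also match: rings measure about 52 mm across with tops at 40 mm, and the stand top is near 45 mm. Now working out the reach to the gauge.

```bash
cat >> h.py <<'E'
from scipy.spatial.transform import Rotation as S
def go(x,y,z):
    s=monitor.read_state(); q=np.array(s['eef_rot']); R=S.from_quat(q[[1,2,3,0]]).as_matrix()
    # R columns: tool axes in world
    d=np.array([x,y,z])-s['tool_pos']
    down=S.align_vectors([[0,0,-1]],[R[:,0]])[0].as_rotvec(degrees=True)
    print('t',round(s['time_s'],2),'tcp',np.round(s['tool_pos'],1),'w',round(s['gripper_width'],3),'F',np.round(s['force'],1),'j',np.round(s['joints'],2))
    print('axes',np.round(R.T,3).tolist(),'tilt fix(tool deg)',np.round(R.T@down,2))
    print('delta tool cm',np.round(R.T@d/10,2))
E
python3 -c "
from h import *
go(473.5,356,250)"
```

```text
t 0.15 tcp [ 177.6 -520.3  252.9] w 1.001 F [0.  0.1 0.8] j [-1.33  0.35  1.65  0.    1.14 -0.08]
axes [[-0.0, 0.001, -1.0], [0.323, -0.946, -0.001], [-0.946, -0.323, -0.0]] tilt fix(tool deg) [-0.   -0.    0.05]
delta tool cm [  0.36 -73.38 -56.31]
```

```bash
python3 -m inch '[0,-2.4,-1.85,0,0,0,0,0,-2.4,-1.85,0,0,0,0,0,-2.4,-1.85,0,0,0,0,0,-2.4,-1.85,0,0,0,0,0,-2.4,-1.85,0,0,0,0,0,-2.4,-1.85,0,0,0,0,0,-2.4,-1.85,0,0,0,0,0,-2.4,-1.85,0,0,0,0,0,-2.4,-1.85,0,0,0,0,0,-2.4,-1.85,0,0,0,0]'
python3 -m inch '[0,-2.4,-1.85,0,0,0,0,0,-2.4,-1.85,0,0,0,0,0,-2.4,-1.85,0,0,0,0,0,-2.4,-1.85,0,0,0,0,0,-2.4,-1.85,0,0,0,0,0,-2.4,-1.85,0,0,0,0,0,-2.4,-1.85,0,0,0,0,0,-2.4,-1.85,0,0,0,0,0,-2.4,-1.85,0,0,0,0,0,-2.4,-1.85,0,0,0,0]'
python3 -c "
from h import *
go(473.5,356,250)"
```

```text
time_s: 0.98
tool_pos: [275.2, -232.2, 253.2]
eef_rot: [-0.116, -0.698, -0.116, 0.698]
force: [0.5, -0.3, 0.7]
gripper_width: 1.001
time_s: 1.82
tool_pos: [372.9, 54.9, 253.3]
eef_rot: [0.116, 0.698, 0.116, -0.697]
force: [1.4, -0.6, -0.0]
gripper_width: 1.003
t 1.82 tcp [372.9  54.9 253.3] w 1.003 F [ 1.4 -0.6 -0. ] j [ 0.02  0.02  2.06 -0.    1.06  1.26]
axes [[0.0, -0.0, -1.0], [0.323, -0.946, 0.0], [-0.946, -0.323, -0.0]] tilt fix(tool deg) [-0.   -0.01 -0.  ]
delta tool cm [  0.33 -25.25 -19.25]
```

```bash
python3 -m inch '[0,-2.4,-1.85,0,0,0,0,0,-2.4,-1.85,0,0,0,0,0,-2.4,-1.85,0,0,0,0,0,-2.4,-1.85,0,0,0,0,0,-2.4,-1.85,0,0,0,0,0,-2.4,-1.85,0,0,0,0,0,-2.4,-1.85,0,0,0,0,0,-2.4,-1.85,0,0,0,0,0,-1.2,-0.9,0,0,0,0,0,0,0,0,0,0,0]'
python3 -m inch '[0,0,0,0,0,0,0,0,0,0,0,0,0,0,0,0,0,0,0,0,0]'
python3 - <<'E'
from h import *
go(473.5,356,250)
c=grab('wrist'); cv2.imwrite('pics/w1.png',c['image'])
c=grab('top'); cv2.imwrite('pics/t1.png',c['image'])
E
```

```text
time_s: 2.65
tool_pos: [455.9, 299.3, 252.7]
eef_rot: [-0.116, -0.697, -0.117, 0.698]
force: [-0.4, -0.9, -0.4]
gripper_width: 1.0
time_s: 2.9
tool_pos: [455.3, 296.1, 253.3]
eef_rot: [-0.116, -0.698, -0.115, 0.698]
force: [-0.1, 0.2, -1.2]
gripper_width: 0.997
t 2.9 tcp [455.3 296.1 253.3] w 0.997 F [-0.1  0.2 -1.2] j [ 0.49  0.34  1.67 -0.    1.13  1.73]
axes [[-0.0, -0.0, -1.0], [0.322, -0.947, 0.0], [-0.947, -0.322, 0.0]] tilt fix(tool deg) [ 0.    0.02 -0.01]
delta tool cm [ 0.33 -5.08 -3.65]
```

View pics/w1.png

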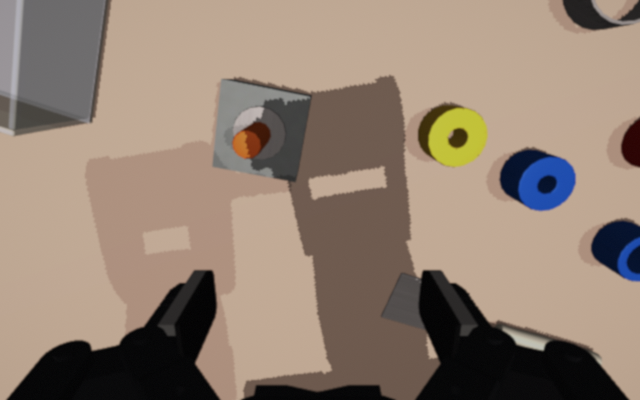

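The wrist view shows the gauge's handle top at (247,144) and collar at (259,135), with the narrow ring at (546,183). I'll cross-check the gauge position from this view.

```bash
python3 - <<'E'
from h import *
c=load('wrist')
us,vs=np.meshgrid(np.arange(200,320),np.arange(70,190))
P=np.array([pt(c,u,v) for u,v in zip(us.ravel(),vs.ravel())])
for lo,hi in [(41,48),(48.5,56),(107,115)]:
    s=(P[:,2]>lo)&(P[:,2]<hi); q=P[s]; print(lo,hi,s.sum(),np.round(q.mean(0),1),np.round(q.min(0),1),np.round(q.max(0),1),np.round(np.median(q,0),1))
H,S_,V=cv2.split(cv2.cvtColor(c['image'],cv2.COLOR_BGR2HSV))
s=((P[:,2]>107)&(P[:,2]<115)).reshape(us.shape)
e=cv2.minEnclosingCircle(np.argwhere(s)[:,::-1].astype(np.float32)); u,v=e[0][0]+200,e[0][1]+70; print(u,v,e[1],pt(c,u,v,111))
go(473.5,356,250)
E
```

```text
41 48 5420 [476.7 357.4  45.5] [429.2 312.6  41. ] [518.6 402.   47.9] [481.1 356.6  45.5]
48.5 56 1330 [479.4 354.5  51.5] [450.7 333.3  48.5] [497.7 380.9  56. ] [481.9 350.9  51.4]
107 115 665 [474.6 356.9 111.2] [463.5 346.5 107.1] [484.9 367.9 113.4] [474.7 357.  111.2]
246.84331893920898 144.20276641845703 15.005972862243652 [474.43602884 356.99568217 111.        ]
t 3.0 tcp [455.5 296.3 253.5] w 1.003 F [ 0.4  0.6 -0.2] j [ 0.49  0.34  1.67 -0.    1.13  1.73]
axes [[0.0, 0.0, -1.0], [0.322, -0.947, 0.0], [-0.947, -0.322, -0.0]] tilt fix(tool deg) [ 0.   -0.01 -0.  ]
delta tool cm [ 0.35 -5.07 -3.63]
```

```bash
python3 -m inch '[0,-1.7,-1.2,0,0,0,0,0,-1.7,-1.2,0,0,0,0,0,-1.7,-1.3,0,0,0,0,1,0,0,0,0,0,0,2,0,0,0,0,0,0,2,0,0,0,0,0,0,0,0,0,0,0,0,0,0,0,0,0,0,0,0]'
python3 -c "
from h import *
go(474,356.7,86)"
```

```text
time_s: 3.67
tool_pos: [473.7, 356.4, 202.9]
eef_rot: [-0.116, -0.697, -0.115, 0.698]
force: [0.7, 0.1, 0.3]
gripper_width: 1.001
t 3.67 tcp [473.7 356.4 202.9] w 1.001 F [0.7 0.1 0.3] j [ 0.57  0.48  1.59 -0.    1.08  1.81]
axes [[-0.002, -0.001, -1.0], [0.322, -0.947, 0.001], [-0.947, -0.322, 0.002]] tilt fix(tool deg) [-0.    0.11 -0.03]
delta tool cm [11.69 -0.02 -0.06]
```

```bash
python3 -m inch '[2,0,0,0,0,0,0,2.5,0,0,0,0,0,0,2.5,0,0,0,0,0,0,2.5,0,0,0,0,0,0,1.5,0,0,0,0,0,0,0.7,0,0,0,0,0,0,0,0,0,0,0,0,0,0,0,0,0,0,0,0]'
python3 -c "
from h import *
go(474,356.7,86)"
python3 -m inch '[0,0,0,0,0,0,255,0,0,0,0,0,0,255,0,0,0,0,0,0,255,0,0,0,0,0,0,255,0,0,0,0,0,0,255,0,0,0,0,0,0,255,0,0,0,0,0,0,255,0,0,0,0,0,0,255]'
python3 -m inch '[0,0,0,0,0,0,255,0,0,0,0,0,0,255,0,0,0,0,0,0,255]'
python3 -c "
from h import *
go(474,356.7,86)"
```

```text
time_s: 4.33
tool_pos: [474.8, 357.4, 87.7]
eef_rot: [0.115, 0.698, 0.116, -0.697]
force: [0.0, -0.7, 1.0]
gripper_width: 1.001
t 4.33 tcp [474.8 357.4  87.7] w 1.001 F [ 0.  -0.7  1. ] j [ 0.57  0.64  1.65 -0.    0.85  1.81]
axes [[0.001, 0.001, -1.0], [0.323, -0.946, -0.0], [-0.946, -0.323, -0.002]] tilt fix(tool deg) [ 0.   -0.09  0.02]
delta tool cm [0.17 0.05 0.1 ]
time_s: 5.0
tool_pos: [474.2, 357.3, 86.7]
eef_rot: [0.116, 0.698, 0.116, -0.697]
force: [-1.7, 0.1, 5.7]
gripper_width: 0.243
time_s: 5.25
tool_pos: [474.2, 357.3, 86.7]
eef_rot: [0.116, 0.698, 0.116, -0.697]
force: [-2.2, -0.6, 5.5]
gripper_width: 0.242
t 5.25 tcp [474.2 357.3  86.7] w 0.242 F [-2.2 -0.6  5.5] j [ 0.57  0.64  1.66 -0.    0.85  1.81]
axes [[0.0, 0.0, -1.0], [0.323, -0.946, -0.0], [-0.946, -0.323, -0.0]] tilt fix(tool deg) [ 0.   -0.02  0.  ]
delta tool cm [0.07 0.05 0.04]
```

The opening of about 21 mm fits the 22 mm handle, so the gauge is gripped. Lifting.

```bash
python3 -m inch '[-0.8,0,0,0,0,0,255,-1.2,0,0,0,0,0,255,-2,0,0,0,0,0,255,-2.5,0,0,0,0,0,255,-2.5,0,0,0,0,0,255,-2,0,0,0,0,0,255,0,0,0,0,0,0,255,0,0,0,0,0,0,255]'
python3 - <<'E'
from h import *
go(477,-58,190)
c=grab('wrist'); cv2.imwrite('pics/w2.png',c['image'])
E
```

```text
time_s: 5.92
tool_pos: [474.3, 357.4, 197.6]
eef_rot: [0.115, 0.698, 0.116, -0.697]
force: [-0.5, -0.1, -2.8]
gripper_width: 0.244
t 5.92 tcp [474.3 357.4 197.6] w 0.244 F [-0.5 -0.1 -2.8] j [0.57 0.49 1.59 0.   1.06 1.81]
axes [[0.002, 0.001, -1.0], [0.323, -0.946, -0.001], [-0.946, -0.323, -0.002]] tilt fix(tool deg) [-0.   -0.12  0.03]
delta tool cm [ 0.71 39.4  13.16]
```

View pics/w2.png

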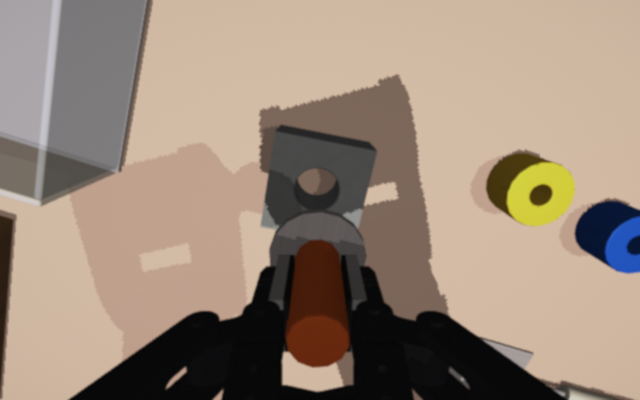

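The gauge hangs upright in the jaws (handle from 318,245 to 318,342), and the stand is empty. Carrying it towards the wide ring and stopping short to look again.

```bash
python3 -m inch '[0,1,0.3,0,0,0,255,0,2,0.6,0,0,0,255,0,2.8,0.8,0,0,0,255,0,2.8,0.8,0,0,0,255,0,2.8,0.8,0,0,0,255,0,2.8,0.8,0,0,0,255,0,2.8,0.8,0,0,0,255,0,2.8,0.8,0,0,0,255,0,2.8,0.8,0,0,0,255,0,2.8,0.8,0,0,0,255]'
python3 -m inch '[0,2.8,1.2,0,0,0,255,0,2.8,1.2,0,0,0,255,0,1.5,0.8,0,0,0,255,0,0.8,0.3,0,0,0,255,0,0,0,0,0,0,255,0,0,0,0,0,0,255]'
python3 - <<'E'
from h import *
go(477,-58,190)
c=grab('wrist'); cv2.imwrite('pics/w3.png',c['image'])
c=grab('top'); cv2.imwrite('pics/t3.png',c['image'])
E
```

```text
time_s: 6.8
tool_pos: [485.9, 91.2, 195.2]
eef_rot: [-0.116, -0.697, -0.116, 0.698]
force: [1.0, -1.3, -1.2]
gripper_width: 0.24
time_s: 7.3
tool_pos: [479.1, 7.4, 195.8]
eef_rot: [-0.115, -0.697, -0.116, 0.698]
force: [-0.5, -0.5, -1.9]
gripper_width: 0.238
t 7.3 tcp [479.1   7.4 195.8] w 0.238 F [-0.5 -0.5 -1.9] j [-0.08  0.3   1.89  0.    0.96  1.16]
axes [[-0.001, 0.0, -1.0], [0.322, -0.947, -0.001], [-0.947, -0.322, 0.001]] tilt fix(tool deg) [0.   0.04 0.03]
delta tool cm [0.58 6.12 2.31]
```

View pics/w3.png

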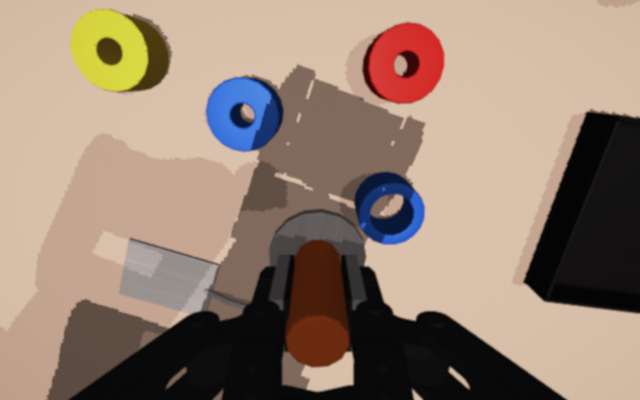

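The wrist view shows the wide ring's top face around (391,210), the narrow ring at (244,114), red at (404,63), yellow at (110,50), and the gauge clear of all of them.

```bash
python3 - <<'E'
from h import *
c=load('wrist')
for nm,(u0,u1,v0,v1) in dict(wide=(350,430,170,250),narrow=(205,285,75,155)).items():
    us,vs=np.meshgrid(np.arange(u0,u1),np.arange(v0,v1))
    P=np.array([pt(c,u,v) for u,v in zip(us.ravel(),vs.ravel())])
    s=(P[:,2]>36.5)&(P[:,2]<45); q=P[s]
    H=cv2.convexHull(q[:,:2].astype(np.float32)); e=cv2.minEnclosingCircle(H)
    print(nm,s.sum(),np.median(q[:,2]),'mec',e,'bbox mid',(q.min(0)+q.max(0))/2,q.max(0)-q.min(0),'ellfit',cv2.fitEllipse(H))
go(477,-58,190)
E
```

```text
wide 2019 40.34693775875786 mec ((476.92315673828125, -58.95852279663086), 28.1094970703125) bbox mid [477.31412273 -59.12983138  39.45627283] [54.94538968 55.43228598  5.86507377] ellfit ((477.2707824707031, -59.007755279541016), (55.016639709472656, 55.62933349609375), 171.67547607421875)
narrow 3839 40.348595545223134 mec ((515.124755859375, 79.04060363769531), 27.97233009338379) bbox mid [515.12667545  78.94323934  39.99543458] [55.09315455 55.39157053  6.95261407] ellfit ((515.23193359375, 79.06814575195312), (55.17768478393555, 55.42382049560547), 3.5323970317840576)
t 7.4 tcp [479.3   8.1 196. ] w 0.242 F [ 0.3  0.6 -1.9] j [-0.08  0.3   1.89  0.    0.96  1.16]
axes [[-0.0, 0.0, -1.0], [0.324, -0.946, -0.0], [-0.946, -0.324, 0.0]] tilt fix(tool deg) [-0.    0.02  0.02]
delta tool cm [0.6  6.18 2.36]
```

```bash
python3 -m inch '[0,1.4,0.5,0,0,0,255,0,2.4,0.9,0,0,0,255,0,1.6,0.6,0,0,0,255,0,0.8,0.4,0,0,0,255,1,0,0,0,0,0,255,1.5,0,0,0,0,0,255,1,0,0,0,0,0,255,0,0,0,0,0,0,255,0,0,0,0,0,0,255,0,0,0,0,0,0,255]'
python3 - <<'E'
from h import *
go(477.1,-58.7,81.6)
c=grab('scene'); cv2.imwrite('pics/s4.png',cv2.resize(c['image'][130:260,230:400],None,fx=4,fy=4))
E
```

```text
time_s: 8.23
tool_pos: [476.9, -58.7, 161.5]
eef_rot: [0.116, 0.698, 0.116, -0.697]
force: [0.6, 0.2, -0.7]
gripper_width: 0.242
t 8.23 tcp [476.9 -58.7 161.5] w 0.242 F [ 0.6  0.2 -0.7] j [-0.22  0.35  1.91  0.    0.88  1.02]
axes [[0.0, 0.0, -1.0], [0.324, -0.946, 0.0], [-0.946, -0.324, -0.0]] tilt fix(tool deg) [-0.   -0.01 -0.  ]
delta tool cm [ 7.99  0.   -0.01]
```

View pics/s4.png

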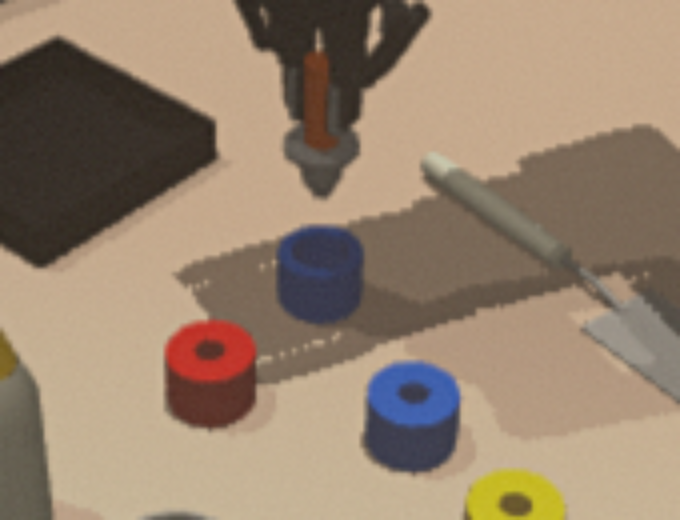

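In the scene crop, the gauge's nose (321,195) is straight above the wide ring's hole (320,245). Lowering with force checks.

```bash
python3 -m inch '[1,0,0,0,0,0,255,1.3,0,0,0,0,0,255,1.2,0,0,0,0,0,255,0.8,0,0,0,0,0,255,0,0,0,0,0,0,255,0,0,0,0,0,0,255]'
python3 -m inch '[0.8,0,0,0,0,0,255,0.8,0,0,0,0,0,255,0.8,0,0,0,0,0,255,0.5,0,0,0,0,0,255,0.3,0,0,0,0,0,255,0,0,0,0,0,0,255,0,0,0,0,0,0,255]'
python3 -c "
from h import *
go(477.1,-58.7,81.7)"
```

```text
time_s: 8.78
tool_pos: [476.7, -59.2, 118.1]
eef_rot: [-0.116, -0.697, -0.116, 0.698]
force: [0.1, 1.1, -1.3]
gripper_width: 0.244
time_s: 9.37
tool_pos: [476.7, -59.2, 86.2]
eef_rot: [-0.116, -0.698, -0.116, 0.698]
force: [0.7, 0.1, -1.8]
gripper_width: 0.243
t 9.37 tcp [476.7 -59.2  86.2] w 0.243 F [ 0.7  0.1 -1.8] j [-0.22  0.48  1.96  0.    0.7   1.02]
axes [[-0.0, 0.0, -1.0], [0.323, -0.946, -0.0], [-0.946, -0.323, 0.0]] tilt fix(tool deg) [-0.    0.01  0.01]
delta tool cm [ 0.45 -0.04 -0.05]
```

```bash
python3 -m inch '[0.2,0,0,0,0,0,255,0.1,0,0,0,0,0,255,0.1,0,0,0,0,0,255,0,0,0,0,0,0,255,0,0,0,0,0,0,255]'
python3 - <<'E'
from h import *
go(477.1,-58.7,81.7)
c=grab('scene'); cv2.imwrite('pics/s5.png',cv2.resize(c['image'][130:260,230:400],None,fx=4,fy=4))
E
```

```text
time_s: 9.78
tool_pos: [476.7, -59.2, 82.3]
eef_rot: [0.116, 0.698, 0.116, -0.698]
force: [0.6, -0.2, -2.3]
gripper_width: 0.247
t 9.78 tcp [476.7 -59.2  82.3] w 0.247 F [ 0.6 -0.2 -2.3] j [-0.22  0.49  1.96 -0.    0.69  1.02]
axes [[0.0, -0.0, -1.0], [0.323, -0.946, 0.0], [-0.946, -0.323, -0.0]] tilt fix(tool deg) [ 0. -0. -0.]
delta tool cm [ 0.06 -0.04 -0.05]
```

View pics/s5.png

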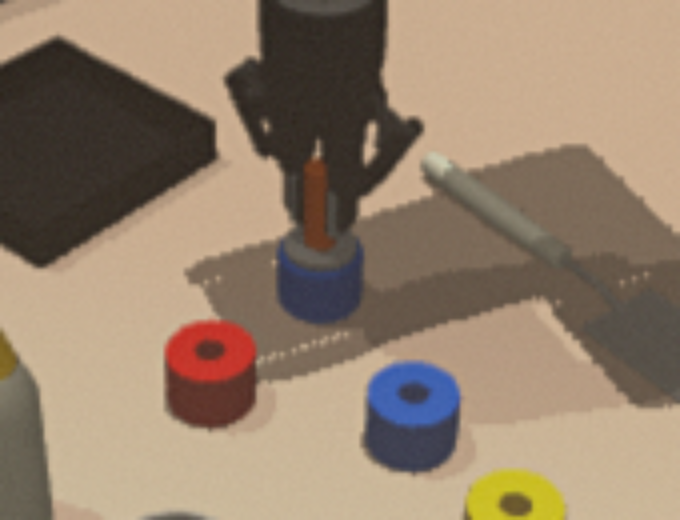

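The collar (320,250) sits on, or within a millimetre of, the ring's top. One more small step down, then release.

```bash
python3 -m inch '[0.1,0,0,0,0,0,255,0,0,0,0,0,0,255,0,0,0,0,0,0,255]'
python3 -m inch '[0,0,0,0,0,0,200,0,0,0,0,0,0,150,0,0,0,0,0,0,100,0,0,0,0,0,0,50,0,0,0,0,0,0,0,0,0,0,0,0,0,0,0,0,0,0,0,0,0,0,0,0,0,0,0,0]'
python3 -m inch '[-0.5,0,0,0,0,0,0,-1,0,0,0,0,0,0,-2,0,0,0,0,0,0,-2.5,0,0,0,0,0,0,-2.5,0,0,0,0,0,0,-2.5,0,0,0,0,0,0,-1.5,0,0,0,0,0,0,-0.5,0,0,0,0,0,0,0,0,0,0,0,0,0,0,0,0,0,0,0,0]'
python3 - <<'E'
from h import *
go(515.1,79.3,200)
c=grab('scene'); cv2.imwrite('pics/s6.png',cv2.resize(c['image'][130:260,230:400],None,fx=4,fy=4))
c=grab('wrist'); cv2.imwrite('pics/w6.png',c['image'])
E
```

```text
time_s: 10.08
tool_pos: [476.9, -59.3, 81.7]
eef_rot: [0.116, 0.698, 0.116, -0.697]
force: [-2.1, 0.2, 4.8]
gripper_width: 0.246
time_s: 10.75
tool_pos: [476.7, -59.2, 81.3]
eef_rot: [-0.116, -0.698, -0.116, 0.698]
force: [-0.0, -0.7, -0.2]
gripper_width: 1.002
time_s: 11.58
tool_pos: [476.4, -59.2, 211.0]
eef_rot: [-0.116, -0.697, -0.116, 0.698]
force: [0.5, 0.6, -0.0]
gripper_width: 1.0
t 11.58 tcp [476.4 -59.2 211. ] w 1.0 F [ 0.5  0.6 -0. ] j [-0.22  0.28  1.87  0.    0.99  1.02]
axes [[-0.0, 0.0, -1.0], [0.323, -0.946, -0.0], [-0.946, -0.323, 0.0]] tilt fix(tool deg) [0.   0.01 0.01]
delta tool cm [  1.1  -11.85  -8.13]
```

View pics/s6.png

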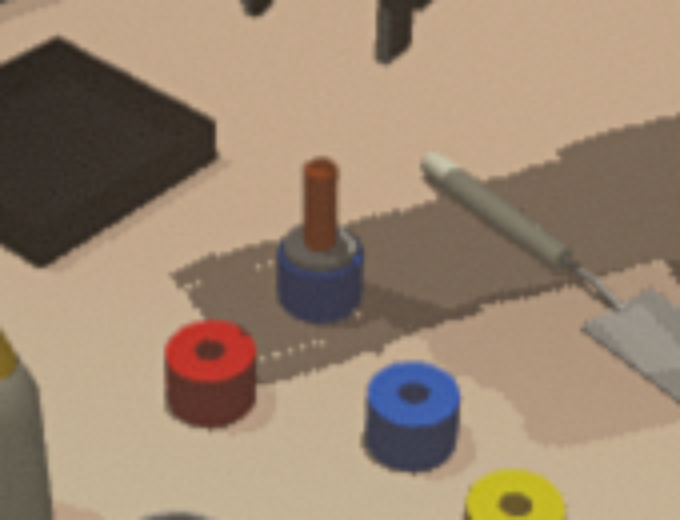

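View pics/w6.png

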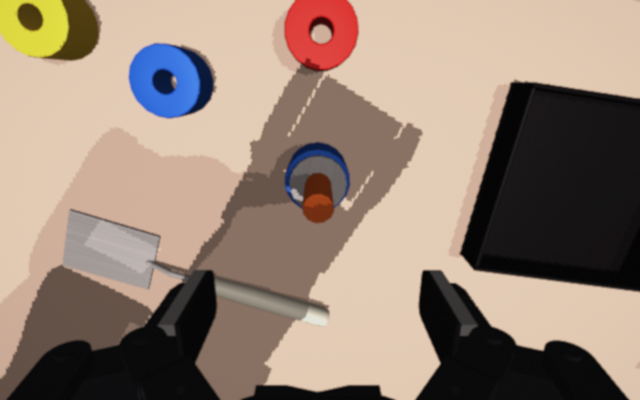

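The gauge stands upright with its collar down on the wide ring (scene crop 320,250; wrist 318,185), after about 5 N of contact at the end of the descent. The narrow ring is at (170,80) in the wrist view. Going there at z = 200, with a numeric check of the gauge.

```bash
python3 - <<'E'
from h import *
c=load('wrist')
us,vs=np.meshgrid(np.arange(270,370),np.arange(130,235))
P=np.array([pt(c,u,v) for u,v in zip(us.ravel(),vs.ravel())])
for lo,hi in [(43,49),(102,110)]:
    q=P[(P[:,2]>lo)&(P[:,2]<hi)]; print(lo,hi,len(q),np.round(np.median(q,0),1),cv2.minEnclosingCircle(q[:,:2].astype(np.float32)))
E
python3 -m inch '[0,-1.2,-0.8,0,0,0,0,0,-2.4,-1.6,0,0,0,0,0,-2.4,-1.7,0,0,0,0,0,-2.4,-1.7,0,0,0,0,0,-2.2,-1.5,0,0,0,0,0,-1.2,-0.8,0,0,0,0,0,0,0,0,0,0,0,0,0,0,0,0,0,0,0,0,0,0,0,0,0]'
python3 - <<'E'
from h import *
go(515.1,79.3,28)
c=grab('wrist'); cv2.imwrite('pics/w7.png',c['image'])
E
```

```text
43 49 1496 [484.9 -54.6  46.5] ((477.0880126953125, -60.052494049072266), 24.014812469482422)
102 110 775 [478.  -59.5 106.3] ((477.4798889160156, -59.711204528808594), 10.84091854095459)
time_s: 12.43
tool_pos: [514.8, 78.0, 210.6]
eef_rot: [-0.116, -0.697, -0.116, 0.698]
force: [0.9, 0.2, -0.3]
gripper_width: 1.004
t 12.43 tcp [514.8  78.  210.6] w 1.004 F [ 0.9  0.2 -0.3] j [ 0.06  0.35  1.77 -0.    1.02  1.3 ]
axes [[-0.001, -0.0, -1.0], [0.323, -0.946, -0.0], [-0.946, -0.323, 0.001]] tilt fix(tool deg) [0.   0.08 0.01]
delta tool cm [18.26 -0.11 -0.1 ]
```

View pics/w7.png

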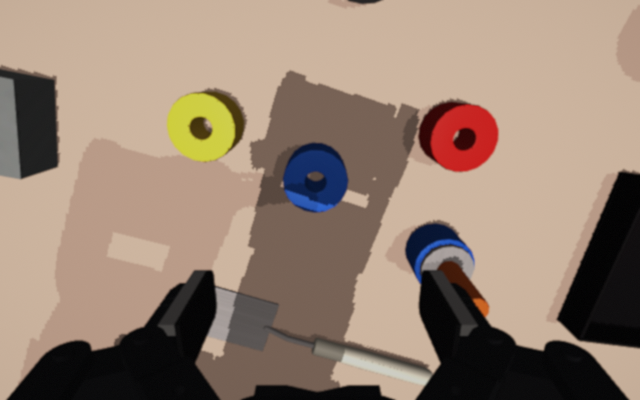

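The gauge checks out: collar top 46.5 mm, handle top 106.3 mm, axis (477.5,-59.7). The narrow ring (316,178) is central ahead of the open jaws. Descending.

```bash
python3 -m inch '[1.5,-0.1,-0.1,0,0,0,0,2.5,0,0,0,0,0,0,3,0,0,0,0,0,0,3,0,0,0,0,0,0,3,0,0,0,0,0,0,2,0,0,0,0,0,0,1,0,0,0,0,0,0,0.8,0,0,0,0,0,0,0,0,0,0,0,0,0,0,0,0,0,0,0,0]'
python3 -c "
from h import *
go(515.1,79.3,28)"
```

```text
time_s: 13.32
tool_pos: [516.3, 79.6, 44.0]
eef_rot: [0.116, 0.698, 0.116, -0.697]
force: [-1.4, -0.2, 0.9]
gripper_width: 0.999
t 13.32 tcp [516.3  79.6  44. ] w 0.999 F [-1.4 -0.2  0.9] j [0.06 0.62 1.86 0.   0.66 1.31]
axes [[0.001, 0.0, -1.0], [0.323, -0.947, 0.0], [-0.947, -0.323, -0.001]] tilt fix(tool deg) [ 0.   -0.05 -0.01]
delta tool cm [ 1.6  -0.01  0.13]
```

```bash
python3 -m inch '[0.8,0,0.1,0,0,0,0,0.7,0,0,0,0,0,0,0,0,0,0,0,0,0,0,0,0,0,0,0,255,0,0,0,0,0,0,255,0,0,0,0,0,0,255,0,0,0,0,0,0,255,0,0,0,0,0,0,255,0,0,0,0,0,0,255,0,0,0,0,0,0,255]'
python3 -c "
from h import *
go(515.1,79.3,28)"
```

```text
time_s: 14.15
tool_pos: [515.2, 79.6, 28.9]
eef_rot: [0.116, 0.698, 0.116, -0.697]
force: [-1.1, 0.4, 5.1]
gripper_width: 0.632
t 14.15 tcp [515.2  79.6  28.9] w 0.632 F [-1.1  0.4  5.1] j [ 0.06  0.64  1.86 -0.    0.63  1.31]
axes [[0.001, 0.0, -1.0], [0.323, -0.946, 0.0], [-0.946, -0.323, -0.001]] tilt fix(tool deg) [-0.   -0.04 -0.01]
delta tool cm [0.09 0.02 0.02]
```

Opening about 54 mm, so the 56 mm ring is held. Lifting well above the gauge.

```bash
python3 -m inch '[-0.8,0,0,0,0,0,255,-1.5,0,0,0,0,0,255,-2.5,0,0,0,0,0,255,-3,0,0,0,0,0,255,-3,0,0,0,0,0,255,-3,0,0,0,0,0,255,-2.5,0,0,0,0,0,255,-1.5,0,0,0,0,0,255,0,0,0,0,0,0,255,0,0,0,0,0,0,255]'
python3 - <<'E'
from h import *
go(540,-289,200)
c=grab('wrist'); cv2.imwrite('pics/w8.png',c['image'])
E
```

```text
time_s: 14.98
tool_pos: [514.8, 79.6, 206.6]
eef_rot: [0.116, 0.698, 0.116, -0.697]
force: [-0.9, -0.4, -2.0]
gripper_width: 0.627
t 14.98 tcp [514.8  79.6 206.6] w 0.627 F [-0.9 -0.4 -2. ] j [ 0.06  0.35  1.78 -0.    1.01  1.31]
axes [[0.001, 0.0, -1.0], [0.323, -0.946, 0.0], [-0.946, -0.323, -0.001]] tilt fix(tool deg) [ 0.   -0.06 -0.02]
delta tool cm [ 0.66 35.69  9.52]
```

View pics/w8.png

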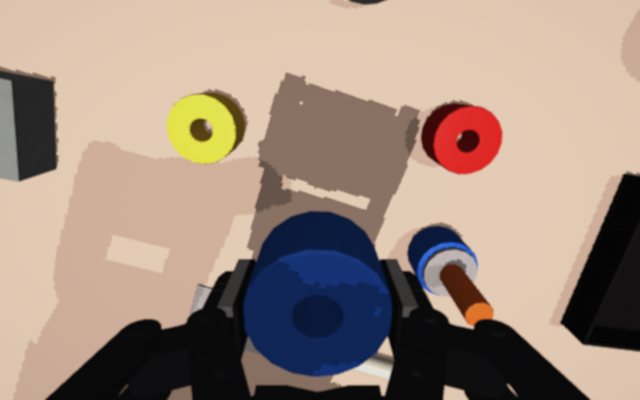

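The narrow ring is gripped level (318,315), and the gauge is undisturbed at (455,290). Carrying it to the tray.

```bash
python3 -m inch '[0,1.4,0.4,0,0,0,255,0,2.8,0.7,0,0,0,255,0,2.8,0.7,0,0,0,255,0,2.8,0.8,0,0,0,255,0,2.8,0.8,0,0,0,255,0,2.8,0.8,0,0,0,255,0,2.8,0.8,0,0,0,255,0,2.8,0.8,0,0,0,255,0,2.8,0.8,0,0,0,255,0,2.8,0.7,0,0,0,255]'
python3 -m inch '[0,2.8,0.7,0,0,0,255,0,2.8,0.7,0,0,0,255,0,2.2,0.5,0,0,0,255,0,1.3,0.3,0,0,0,255,0,0,0,0,0,0,255,0,0,0,0,0,0,255,0,0,0,0,0,0,255]'
python3 - <<'E'
from h import *
go(540,-289,33)
c=grab('scene'); cv2.imwrite('pics/s9.png',cv2.resize(c['image'][60:240,150:400],None,fx=3,fy=3))
c=grab('top'); cv2.imwrite('pics/t9.png',c['image'])
E
```

```text
time_s: 15.87
tool_pos: [530.8, -196.9, 204.4]
eef_rot: [-0.115, -0.697, -0.116, 0.699]
force: [1.1, 0.3, -1.6]
gripper_width: 0.627
time_s: 16.45
tool_pos: [540.1, -287.8, 205.5]
eef_rot: [-0.115, -0.697, -0.116, 0.698]
force: [-0.1, 0.2, -1.9]
gripper_width: 0.637
t 16.45 tcp [ 540.1 -287.8  205.5] w 0.637 F [-0.1  0.2 -1.9] j [-0.57  0.51  1.53  0.    1.1   0.68]
axes [[-0.001, 0.001, -1.0], [0.323, -0.946, -0.001], [-0.946, -0.323, 0.001]] tilt fix(tool deg) [0.   0.05 0.08]
delta tool cm [17.25  0.14  0.03]
```

View pics/s9.png

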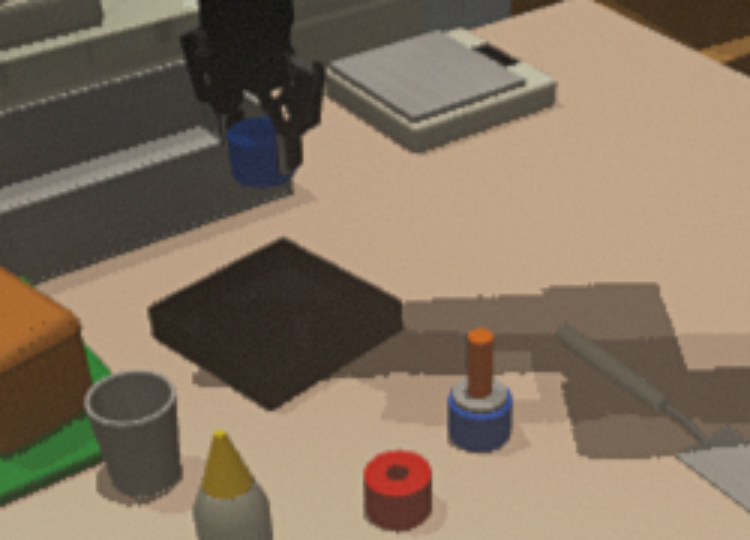

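The ring is held above the tray and the gauge still stands at (480,395). Lowering.

```bash
python3 -m inch '[1.5,0,0,0,0,0,255,2.5,0,0,0,0,0,255,3,0,0,0,0,0,255,3,0,0,0,0,0,255,2.5,0,0,0,0,0,255,1.5,0,0,0,0,0,255,1,0,0,0,0,0,255,0.8,0,0,0,0,0,255,0,0,0,0,0,0,255,0,0,0,0,0,0,255]'
python3 -c "
from h import *
go(540,-289,33.5)"
```

```text
time_s: 17.38
tool_pos: [540.7, -288.9, 48.9]
eef_rot: [0.116, 0.698, 0.116, -0.697]
force: [0.4, 0.1, -2.1]
gripper_width: 0.632
t 17.38 tcp [ 540.7 -288.9   48.9] w 0.632 F [ 0.4  0.1 -2.1] j [-0.57  0.72  1.61  0.    0.81  0.67]
axes [[0.001, -0.0, -1.0], [0.323, -0.946, 0.001], [-0.946, -0.323, -0.001]] tilt fix(tool deg) [-0.   -0.03 -0.03]
delta tool cm [ 1.54 -0.02  0.07]
```

```bash
python3 -m inch '[0.7,0,0,0,0,0,255,0.5,0,0,0,0,0,255,0.3,0,0,0,0,0,255,0,0,0,0,0,0,255,0,0,0,0,0,0,255]'
python3 -m inch '[0,0,0,0,0,0,220,0,0,0,0,0,0,150,0,0,0,0,0,0,80,0,0,0,0,0,0,0,0,0,0,0,0,0,0,0,0,0,0,0,0,0,0,0,0,0,0,0,0]'
python3 -m inch '[-0.5,0,0,0,0,0,0,-1.5,0,0,0,0,0,0,-2.5,0,0,0,0,0,0,-3,0,0,0,0,0,0,-3,0,0,0,0,0,0,-3,0,0,0,0,0,0,-2,0,0,0,0,0,0,-1,0,0,0,0,0,0,0,0,0,0,0,0,0,0,0,0,0,0,0,0]'
python3 - <<'E'
from h import *
go(540,-289,200)
c=grab('scene'); cv2.imwrite('pics/s10.png',cv2.resize(c['image'][60:240,150:400],None,fx=3,fy=3))
c=grab('wrist'); cv2.imwrite('pics/w10.png',c['image'])
H,S_,V=cv2.split(cv2.cvtColor(c['image'],cv2.COLOR_BGR2HSV))
m=((H>95)&(H<130)&(S_>110)&(V>30)).astype(np.uint8)
n,l,st,ce=cv2.connectedComponentsWithStats(m)
for i in range(1,n):
    if st[i,4]>300:
        vv,uu=np.where(l==i); P=np.array([pt(c,u,v) for u,v in zip(uu,vv)]); z=np.percentile(P[:,2],90); q=P[P[:,2]>z-5]
        print(st[i],'top z',round(z,1),cv2.minEnclosingCircle(q[:,:2].astype(np.float32)))
E
```

```text
time_s: 17.8
tool_pos: [540.3, -289.0, 33.2]
eef_rot: [0.116, 0.698, 0.116, -0.698]
force: [0.1, 0.2, -2.3]
gripper_width: 0.631
time_s: 18.38
tool_pos: [540.4, -289.1, 33.4]
eef_rot: [0.116, 0.698, 0.116, -0.698]
force: [-0.3, -0.2, 0.3]
gripper_width: 1.002
time_s: 19.22
tool_pos: [540.1, -288.8, 197.7]
eef_rot: [-0.116, -0.697, -0.116, 0.698]
force: [0.1, 1.0, -0.0]
gripper_width: 1.003
t 19.22 tcp [ 540.1 -288.8  197.7] w 1.003 F [ 0.1  1.  -0. ] j [-0.57  0.52  1.54 -0.    1.08  0.67]
axes [[-0.0, 0.0, -1.0], [0.323, -0.946, -0.0], [-0.946, -0.323, 0.0]] tilt fix(tool deg) [0.   0.02 0.02]
delta tool cm [-0.23  0.01  0.01]
[   0  130   84   71 2430] top z 40.5 ((542.8077392578125, -160.03125), 127.23469543457031)
[ 283  146   71   77 4216] top z 45.2 ((565.895751953125, -280.474853515625), 54.57123947143555)
```

View pics/s10.png

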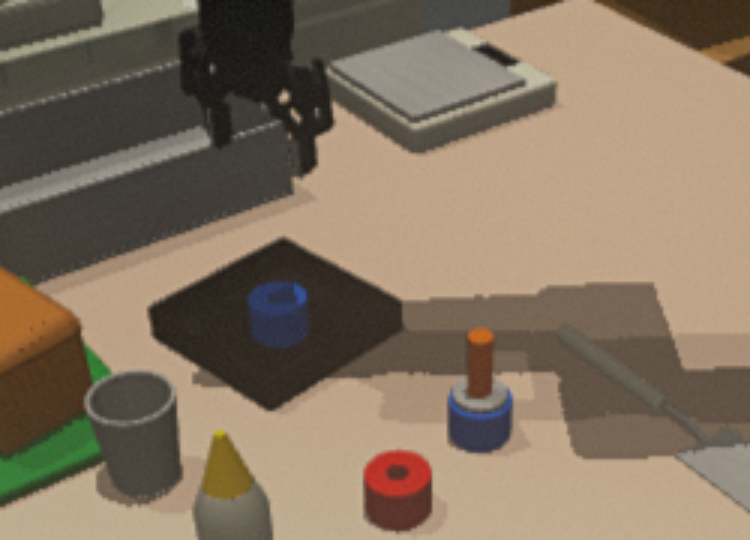

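View pics/w10.png

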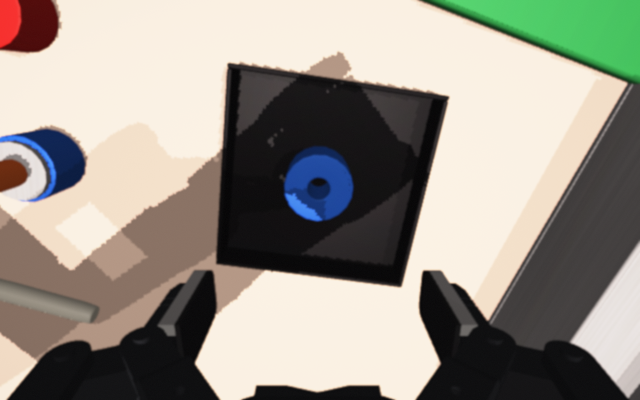

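The narrow ring stands in the middle of the tray (wrist 318,187; top about 44 mm, so its centre is about 24 mm). The gauge is upright in the wide ring. The enclosing circles above were inflated by stray edge pixels, so I'll do one clean check before handing in.

```bash
python3 - <<'E'
from h import *
c=load('wrist')
def reg(c,u0,u1,v0,v1,lo,hi):
    P=np.array([pt(c,u,v) for u in range(u0,u1) for v in range(v0,v1)]); q=P[(P[:,2]>lo)&(P[:,2]<hi)]
    return len(q),np.round(np.median(q,0),1),np.round((np.percentile(q,1,0)+np.percentile(q,99,0))/2,1)
print('ring in tray',reg(c,275,365,140,235,41,47))
c=grab('top'); cv2.imwrite('pics/t11.png',c['image'])
print('handle top',reg(c,315,365,200,250,95,115)); print('collar',reg(c,315,365,200,250,43,50))
go(540,-289,200)
bot.finish_job()
E
```

```text
ring in tray (3234, array([ 542. , -289.2,   44.4]), array([ 540.9, -289.6,   44. ]))
handle top (71, array([478.1, -57. , 105. ]), array([477.2, -56.9, 104.1]))
collar (191, array([476. , -54.5,  45.3]), array([478. , -56.6,  46. ]))
t 19.37 tcp [ 539.7 -288.6  196.6] w 0.997 F [ 0.4  0.4 -0.2] j [-0.57  0.52  1.54  0.    1.09  0.67]
axes [[-0.002, 0.001, -1.0], [0.323, -0.946, -0.002], [-0.946, -0.323, 0.002]] tilt fix(tool deg) [0.   0.1  0.12]
delta tool cm [-0.34  0.04 -0.01]
the job is handed in; nothing more can be done
```

View pics/t11.png

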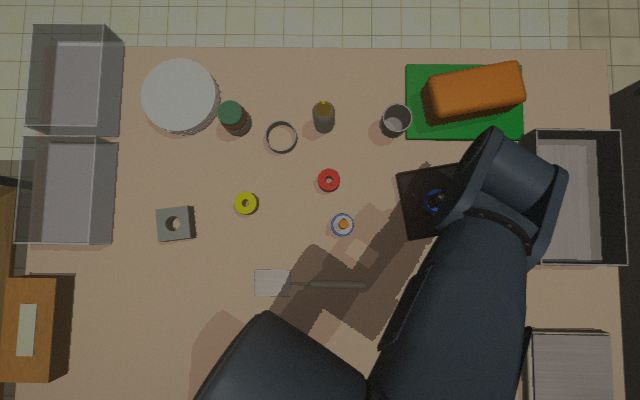

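Both parts of the job are done and handed in at about 19.4 s of the 64 s allowed. I moved the plug gauge from its stand into the wide-holed blue ring until its collar rested on the ring. I then put the narrow blue ring in the black tray and backed the open gripper off to about 197 mm.

**Gauge and wide ring:** The collar top is at about 46 mm and the handle top at about 105 mm. The gauge's axis is near (477, -57 to -60), against a ring centre of (477, -59), so the ring has not visibly moved. The final top view shows the gauge upright at (342,225).

**Narrow ring:** It stands at (541, -290), within about 2 mm of the tray centre I measured, with its centre at about 24 mm height.

**Checks that disagreed:**
- The top and wrist cameras differ by 1–3 mm, which is about their calibration error.
- One enclosing-circle measurement was spoiled by stray edge pixels. I repeated it with a cleaner method.

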